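# Clear the joiner's bench

## Task

Clear the bench. First of all put the sharp chisel away, lying flat in the blue tray; only then sort the rest, in any order: both pale pine offcuts into the yellow tray and the dark hardwood offcut into the green tray, each lying flat on the tray's floor and not on another piece, and the battery pack lowered gently upright into its charging cradle, long side along the cradle's long side. Let go of everything when it is in place.

Things in the scene. Friction and masses are not known exactly. Their poses are not given: they have to be found in the camera images.
- chisel_handle (a point): Short chisel lying flat: orange handle 95 long, 26 wide, 24 mm high, and steel blade 65 long, 22 wide, 5 mm thick. This point is the handle's centre, 12 mm above its underside; x points to the blade (edge 112.5 mm from this point, butt end 47.5 mm behind it), y across, z up. About 0.12 kg, balanced 30 mm bladewards of this point. Blade starts within 0.35 rad of world -x
- pine_long_center (a point): Long offcut of pale pine, 110 x 40 x 34 mm, about 0.08 kg; this point is its centre (17 mm above its underside as it lies); x along its length, y across its 40 mm width, z up. It lies flat on the bench, long axis within about 0.35 rad of the world x axis
- pine_short_center (a point): Short offcut of pale pine, 75 x 40 x 34 mm, about 0.06 kg; this point is its centre (17 mm above its underside as it lies); x along its length, y across its 40 mm width, z up. It lies flat on the bench, long axis within about 0.35 rad of the world x axis
- hardwood_center (a point): Offcut of dark brown hardwood, 95 x 40 x 34 mm, about 0.1 kg; this point is its centre (17 mm above its underside as it lies); x along its length, y across its 40 mm width, z up. It lies flat on the bench, long axis within about 0.35 rad of the world x axis
- battery_center (a point): Battery pack of a cordless tool, black with a red band and a red top patch, 75 mm long (x), 52 mm wide (y), 55 mm high (z), about 0.4 kg, standing on its flat underside. This point is its centre, 27.5 mm above the underside. Its long axis starts within 0.35 rad of the world x axis; either way round fits the charger
- chisel_tray: Blue open tray. Fixed to the bench. Origin at the centre of its underside, z up, x and y along its sides, its yaw within 0.15 rad of the world's. Walls 4 mm thick, rim 24 mm above the bench, inner floor 4 mm above the bench; inside 90 mm (x) by 190 mm (y), so the chisel lies along y
- pine_tray: Yellow open tray. Fixed to the bench. Origin at the centre of its underside, z up, x and y along its sides, its yaw within 0.15 rad of the world's. Walls 4 mm thick, rim 24 mm above the bench, inner floor 4 mm above the bench; inside 130 mm (x) by 180 mm (y): room for both pine pieces side by side along x, say with their centres 42 mm either side of the middle in y
- hardwood_tray: Green open tray. Fixed to the bench. Origin at the centre of its underside, z up, x and y along its sides, its yaw within 0.15 rad of the world's. Walls 4 mm thick, rim 24 mm above the bench, inner floor 4 mm above the bench; inside 130 mm (x) by 120 mm (y)
- charger: Fixed charging cradle: grey base 126 (x) by 92 mm (y), black rim, brass contacts. Origin: centre of underside; z up; yaw within 0.15 rad of world. Battery stands on its flat top, 20 mm above the bench, length along x, in a 16 mm high rim enclosing a bay 98 (x) by 72 mm (y). Rim closed at the x ends and corners; each y side has a 62 mm gap in its middle for the fingers

How it is judged:
On the way:
1. The chisel lies flat in the blue tray (x of chisel_handle in the frame of chisel_tray between -0.045 and 0.045 m and y of chisel_handle in the frame of chisel_tray between -0.08 and 0.08 m and z of chisel_handle in the frame of chisel_tray between 0.008 and 0.024 m and angle between chisel_handle's own z axis and vertical below 0.08 rad and linear speed of chisel below 0.03 m/s and contact force between chisel and the fingers below 0.1 N), for 0.2 s.
At the end, for the whole second after the job is handed in: Chisel flat (0.08 rad) on the blue tray's floor; each offcut within 9 mm of resting height on its own tray's floor, not stacked; battery upright (0.08 rad), within 15 mm of the cradle's middle, 4 mm of fully down, long axes within 0.35 rad; all released and at rest (x of chisel_handle in the frame of chisel_tray between -0.045 and 0.045 m and y of chisel_handle in the frame of chisel_tray between -0.08 and 0.08 m and z of chisel_handle in the frame of chisel_tray between 0.008 and 0.024 m and angle between each of chisel_handle, battery_center's own z axis and vertical below 0.08 rad and x of pine_long_center in the frame of pine_tray between -0.05 and 0.05 m and y of pine_long_center in the frame of pine_tray between -0.078 and 0.078 m and z of pine_long_center in the frame of pine_tray between 0.015 and 0.03 m and x of pine_short_center in the frame of pine_tray between -0.05 and 0.05 m and y of pine_short_center in the frame of pine_tray between -0.078 and 0.078 m and z of pine_short_center in the frame of pine_tray between 0.015 and 0.03 m and x of hardwood_center in the frame of hardwood_tray between -0.05 and 0.05 m and y of hardwood_center in the frame of hardwood_tray between -0.048 and 0.048 m and z of hardwood_center in the frame of hardwood_tray between 0.015 and 0.03 m and x of battery_center in the frame of charger between -0.015 and 0.015 m and y of battery_center in the frame of charger between -0.014 and 0.014 m and z of battery_center in the frame of charger between 0.043 and 0.0515 m and angle between the x axis of battery_center and the x axis of charger, either way round below 0.35 rad and linear speed of each of pine_long, pine_short, hardwood, chisel, battery below 0.02 m/s); the robot touches nothing.
It fails at once if Another piece is moved by more than 60 mm before the chisel is in the blue tray (distance of any of pine_long_center, pine_short_center, hardwood_center, battery_center from where it was at the start of the episode above 0.06 m and horizontal distance between chisel_handle and chisel_tray above 0.095 m).
It fails at once if The battery is dropped into the cradle (faster than 0.5 m/s in the last 15 mm) (horizontal distance between battery_center and charger below 0.03 m and z of battery_center in the frame of charger below 0.0625 m and linear speed of battery above 0.5 m/s).
It also fails if it takes over 136 s, if anything falls off the work surface, if the arm or the gripper's body presses on something with over 40 N, if the wrist force passes 120 N, or if a joint passes its speed limit or range.

## Robot

A 7-joint arm with a two-finger parallel gripper is mounted at the origin on the work surface. World frame = base frame: x ahead of the robot, y to its left, z up, the work surface at z = 0. Lengths are in m, angles in rad, forces in N, time in s.
With the tool pointing down it reaches from about 0.425 to 0.875 m from the base axis. Payload 9.9 kg.
Tool frame: the origin (TCP) lies on the centre line of the jaws, within the pads' length; the fingertips stand 22 mm ahead of it and the grasp point (between the pads) lies 3 mm ahead of it; x points along the fingers, y is the direction in which the jaws open and shut, and the axes are right-handed (so a half turn about x gives the same grasp; the last joint's range is limited). The gripper opens to 85 mm and grips with 20 to 120 N. Pads are 22 mm wide; open, the fingers measure 114 mm over their backs; the gripper's body (76 mm by 85 mm) begins 54 mm behind the grasp point. The pads swing forward as they close: fully open they stand 13 mm farther back than shut.
Start: joints at [1.072, 0.576, 0.025, 1.437, -0.015, 1.129, -0.057], TCP at [0.272, -0.618, 0.253] pointing down, gripper open.
Joint ranges: [-2.76, 2.76], [-0.34, 2.15], [-1.52, 1.57], [0.19, 2.46], [-1.09, 4.23], [0.17, 1.99], [-2.82, 2.82]. Speed limits (rad/s): [2.22, 2.22, 3.01, 3.01, 3.14, 3.14, 3.14].

## Interface

Orientations are given as a unit quaternion [x, y, z, w].
In Python, from cell import read_state, eyes, job_done gives the robot as it stands.
- The arm moves only by the tool arm_command, never from a script. Its argument "increments" is a list of rows, each an object with "delta_pos": the shift along the world's x, y, z in units of 30 mm (1.0 is 30 mm), a list of three; "turn": the turn about the world's z in units of 5 degrees (1.0 is 5 degrees); "jaw": the closure in counts, from 0 (fully open) to 255 (shut). In form: [{"delta_pos": [dx, dy, dz], "turn": turn, "jaw": jaw}, ...]. A call has 1 to 20 rows; each row is the pose to reach, as a shift and turn from the pose commanded when the call began; what a row does not reach only later rows make up. A row lasts 1/10 s, in which the tool goes at most 50 mm and 8.59 degrees, less where a joint would pass 70% of its speed; a pose out of reach is approached as far as the arm can. A call with a gripper value outside its range is refused whole. The fingers move at their own pace and stop on an object; "force" is the grip in N (left out, the last holds). Time passes only in rows, so rows that repeat a pose let the fingers close. It gives the time, the measured TCP pose, the force and the opening at its end, in the units of the state.
- read_state(): the state, without advancing time (a new reading comes with each control period).
- eyes.snapshot(name): name is "scene" or "side" or "wrist"; returns a dict with "frame" (384x512x3 uint8, red, green, blue), "fx", "fy", "cx", "cy" (pixels), "distortion" ([k1, k2, p1, p2, k3] as OpenCV has them; the pictures are not rectified), "position" and "rotation" of the camera in the world; the wrist camera has in their place "T_tool_cam" (4x4, takes a point from camera to tool coordinates, whose origin is the TCP and whose axes are the tool frame's). Camera axes: x right, y up, looking along -z (the intrinsics and any distortion apply to the point x, -y, -z); pixel columns grow to the right and rows downward; lengths in m; the calibration is good to about 2 mm. A picture is of the moment at which its call begins: read the wrist's pose just before it. There is no depth.
- job_done(): hands the job in, once; it reports no verdict.
The state is a dict: "t": time; "q": joint angles; "joint_vel": joint speeds; "joint_efforts": joint torques, N m; "tool_pos": TCP position; "eef_rot": TCP orientation; "force": force on the tool from outside, world axes, zero at the start; "torque": the same for the moment, N m; "opening": finger opening in m.
Only numpy, scipy, OpenCV 4.12 (cv2) and the standard library are available. Lean on these libraries where they do the work, as an engineer would, in place of code of your own. Each camera call takes 0.05 s, during which the arm holds its last target. There are 200 camera calls.

## Working session

There is one attempt and no reset: what is moved stays moved. The work goes in short steps, Python scripts to look and compute and a tool call to move; the robot and the scene stay as the last step left them, time stands still between calls to the robot, and variables do not carry over. Pictures are saved under pics/ and viewed, about 12 in all and at most 16, crops included, and the job is handed in when it is done.

Besides the shell and the picture viewer there is one more tool, called after "Request:" by a JSON object that holds its "name" and its "arguments". arm_command: Moves the arm, as the interface text tells. Its arguments: {"type":"object","properties":{"increments":{"type":"array"},"force":{"type":"number"}},"required":["increments"]}

```bash
mkdir -p pics; ls; python3 - <<'E'
from cell import read_state, eyes
import cv2, pickle
s=read_state(); print(s)
d={}
for n in ("scene","side"):
    d[n]=eyes.snapshot(n); cv2.imwrite(f"pics/{n}0.png",cv2.resize(d[n]["frame"][:,:,::-1],(768,576)))
    print(n,{k:v for k,v in d[n].items() if k!="frame"})
pickle.dump(d,open("d0.pkl","wb"))
E
```

```text
pics
{'t': 0.0, 'q': array([ 1.07218261,  0.57653552,  0.02478766,  1.43793929, -0.01498541,
        1.12896496, -0.05652891]), 'joint_vel': array([-1.90776889e-04,  1.07088792e-04, -7.41217110e-04,  8.51281787e-04,
        2.07948214e-05, -4.20230111e-04,  2.26852395e-03]), 'joint_efforts': array([ 2.00123845e-04, -7.65762663e+01,  2.25065432e+00, -2.85972834e+01,
        1.53527077e-02,  1.26509322e-02, -3.98763348e-05]), 'tool_pos': array([ 0.27190012, -0.61735425,  0.25242801]), 'eef_rot': array([-0.69180256, -0.14619966,  0.69209288, -0.14505975]), 'force': array([-1.00369399,  0.11074767, -0.28272228]), 'torque': array([-0.0085965 , -0.04536323,  0.00950568]), 'opening': 0.0852588800384687}
scene {'fx': 471.7873963414105, 'fy': 471.7873963414105, 'cx': 251.88937007508173, 'cy': 184.28380192190423, 'distortion': array([-0.12778325,  0.        ,  0.        ,  0.        ,  0.        ]), 'position': array([1.16840099, 0.87221166, 0.76687917]), 'rotation': array([0.14128599, 0.44013697, 0.84619426, 0.26509053])}
side {'fx': 362.2990818988047, 'fy': 362.2990818988047, 'cx': 254.06864244126302, 'cy': 187.58726519040246, 'distortion': array([-0.05195219,  0.        ,  0.        ,  0.        ,  0.        ]), 'position': array([0.51495362, 0.64346847, 0.80610715]), 'rotation': array([-0.00449845,  0.34663813,  0.93745885, -0.03150674])}
```

View pics/scene0.png

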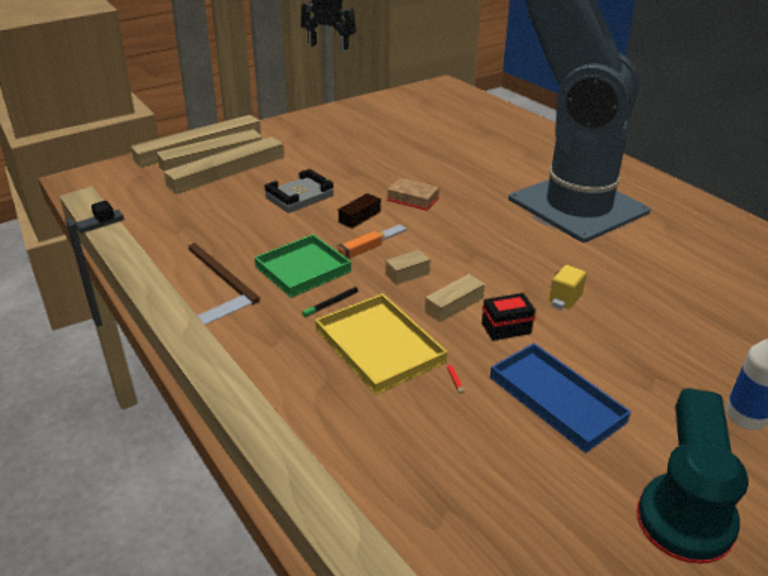

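View pics/side0.png

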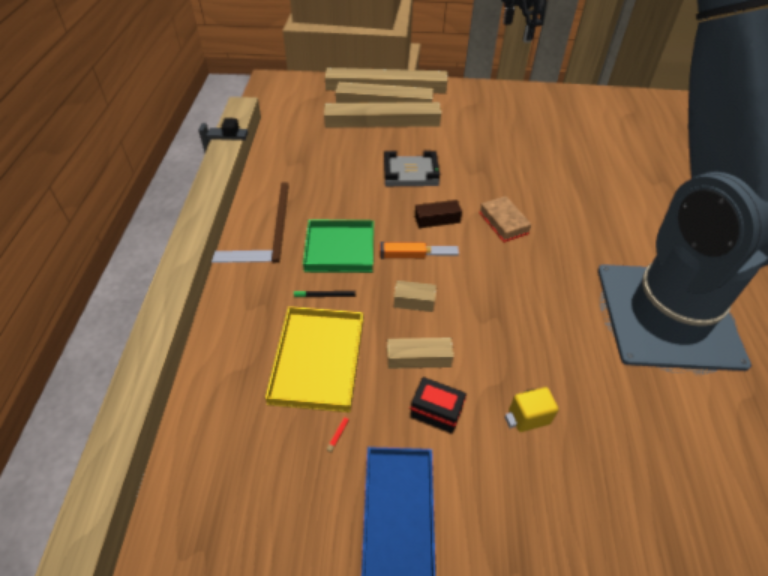

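The scene view shows the chisel (handle about (362,243) in display pixels), trays green (303,265), yellow (380,341) and blue (560,396), the battery (508,315), pine pieces (455,297) and (408,266), hardwood (359,209) and charger (299,189). The side view agrees, except that it cuts off the blue tray at the bottom. I'll ignore the clutter.

```bash
cat > h.py <<'E'
import numpy as np, cv2, pickle
from scipy.spatial.transform import Rotation as R
def wrist_pose(s,sn):
    T=np.eye(4); T[:3,:3]=R.from_quat(s["eef_rot"]).as_matrix(); T[:3,3]=s["tool_pos"]
    M=T@np.array(sn["T_tool_cam"]); return M[:3,3],M[:3,:3]
def cam(sn,s=None):
    if s is not None: return wrist_pose(s,sn)
    return np.array(sn["position"]),R.from_quat(sn["rotation"]).as_matrix()
def cast(sn,px,z,s=None):
    "pixels (n,2) -> world xy on plane z"
    p,Rm=cam(sn,s); K=np.array([[sn["fx"],0,sn["cx"]],[0,sn["fy"],sn["cy"]],[0,0,1]])
    u=cv2.undistortPoints(np.array(px,float).reshape(-1,1,2),K,sn["distortion"]).reshape(-1,2)
    d=np.c_[u[:,0],-u[:,1],-np.ones(len(u))]@Rm.T
    return (p+d*((z-p[2])/d[:,2])[:,None])[:,:2]
def rect(pts):
    "centre, long side, short side, yaw of long side (-pi/2..pi/2)"
    c,(w,h),a=cv2.minAreaRect(np.array(pts,np.float32)*1000)
    if w<h: w,h,a=h,w,a+90
    a=(a+90)%180-90
    return np.round(np.array(c)/1000,4),round(w),round(h),round(np.radians(a),3)
E
python3 - <<'E'
from h import *
d=pickle.load(open("d0.pkl","rb"))
C={"scene":{"blue":(.024,[(535,347),(628,409),(586,446),(491,375)]),"yellow":(.024,[(379,296),(446,352),(377,387),(316,325)]),
"green":(.024,[(312,237),(350,266),(294,293),(256,264)]),"chisel":(.018,[(342,245),(378,232),(406,228),(384,243)]),
"bat":(.055,[(520,293),(534,310),(497,317),(483,299)])},
"side":{"yellow":(.024,[(289,308),(362,312),(352,408),(268,402)]),"green":(.024,[(307,221),(374,221),(373,270),(304,270)]),
"chisel":(.012,[(382,250),(427,250),(459,251)]),"pl":(.034,[(388,341),(452,340),(454,356),(388,359)]),"ps":(.034,[(396,283),(436,286),(434,301),(394,298)]),
"hw":(.034,[(415,206),(459,202),(461,213),(417,217)]),"bat":(.055,[(427,379),(466,393),(457,415),(412,403)]),"chg":(.03,[(384,152),(439,152),(440,180),(385,180)])}}
for n in C:
  for k,(z,p) in C[n].items():
    w=cast(d[n],np.array(p)/1.5,z); print(n,k,w.mean(0).round(3),rect(w) if len(p)>3 else w.round(3).tolist())
from cell import read_state,eyes
s=read_state();sn=eyes.snapshot("wrist");print(sn["T_tool_cam"],sn["fx"],R.from_quat(s["eef_rot"]).as_matrix().round(2), cam(sn,s))
E
```

```text
scene blue [0.506 0.406] (array([0.5065, 0.407 ]), 186, 106, np.float64(-1.499))
scene yellow [0.655 0.148] (array([0.6555, 0.1468]), 185, 136, np.float64(-1.561))
scene green [ 0.648 -0.109] (array([ 0.6463, -0.1114]), 139, 129, np.float64(0.118))
scene chisel [ 0.471 -0.118] (array([ 0.4751, -0.1124]), 143, 41, np.float64(0.002))
scene bat [0.448 0.23 ] (array([0.4481, 0.23  ]), 70, 52, np.float64(-0.325))
side yellow [0.643 0.145] (array([0.6431, 0.1457]), 191, 135, np.float64(-1.569))
side green [ 0.635 -0.117] (array([ 0.636 , -0.1166]), 140, 138, np.float64(0.075))
side chisel [ 0.468 -0.125] [[0.55, -0.119], [0.459, -0.126], [0.394, -0.128]]
side pl [0.47  0.129] (array([0.4698, 0.1295]), 111, 36, np.float64(0.089))
side ps [0.482 0.004] (array([0.4815, 0.0041]), 76, 36, np.float64(-0.025))
side hw [ 0.438 -0.226] (array([ 0.4374, -0.226 ]), 99, 35, np.float64(0.21))
side bat [0.439 0.23 ] (array([0.4407, 0.231 ]), 72, 49, np.float64(-0.33))
side chg [ 0.497 -0.377] (array([ 0.4948, -0.377 ]), 131, 105, np.float64(0.081))
[[ 1.24313025e-04  2.75205012e-01 -9.61385555e-01 -1.21551030e-01]
 [ 9.99999852e-01  4.75148751e-04  2.65321569e-04  5.99555910e-04]
 [ 5.29818971e-04 -9.61385446e-01 -2.75204912e-01 -7.01949667e-02]
 [ 0.00000000e+00  0.00000000e+00  0.00000000e+00  1.00000000e+00]] 325.78306679877255 [[-0.    0.4  -0.92]
 [ 0.   -0.92 -0.4 ]
 [-1.   -0.    0.  ]] (array([ 0.33645209, -0.58984572,  0.37410486]), array([[ 0.40253432,  0.87986616,  0.25258992],
       [-0.91540357,  0.38737585,  0.10943609],
       [-0.00155812, -0.2752735 ,  0.96136469]]))
```

Request:
{"name": "arm_command", "arguments": {"increments": [{"delta_pos": [7.6, 16.6, 0.5], "turn": -4, "jaw": 0}, {"delta_pos": [7.6, 16.6, 0.5], "turn": -4, "jaw": 0}, {"delta_pos": [7.6, 16.6, 0.5], "turn": -4, "jaw": 0}, {"delta_pos": [7.6, 16.6, 0.5], "turn": -4, "jaw": 0}, {"delta_pos": [7.6, 16.6, 0.5], "turn": -4, "jaw": 0}, {"delta_pos": [7.6, 16.6, 0.5], "turn": -4, "jaw": 0}, {"delta_pos": [7.6, 16.6, 0.5], "turn": -4, "jaw": 0}, {"delta_pos": [7.6, 16.6, 0.5], "turn": -4, "jaw": 0}, {"delta_pos": [7.6, 16.6, 0.5], "turn": -4, "jaw": 0}, {"delta_pos": [7.6, 16.6, 0.5], "turn": -4, "jaw": 0}, {"delta_pos": [7.6, 16.6, 0.5], "turn": -4, "jaw": 0}, {"delta_pos": [7.6, 16.6, 0.5], "turn": -4, "jaw": 0}, {"delta_pos": [7.6, 16.6, 0.5], "turn": -4, "jaw": 0}, {"delta_pos": [7.6, 16.6, 0.5], "turn": -4, "jaw": 0}, {"delta_pos": [7.6, 16.6, 0.5], "turn": -4, "jaw": 0}, {"delta_pos": [7.6, 16.6, 0.5], "turn": -4, "jaw": 0}], "force": 40}}

```text
t: 1.75
tool_pos: [0.4996, -0.121, 0.2683]
eef_rot: [-0.707, -0.022, 0.707, -0.023]
force: [0.3, -0.1, -0.7]
opening: 0.0856
```

```bash
cat > look.py <<'E'
import sys
from h import *
from cell import read_state,eyes
n=sys.argv[1]; s=read_state(); sn=eyes.snapshot("wrist")
pickle.dump((s,sn),open(n+".pkl","wb")); cv2.imwrite(f"pics/{n}.png",cv2.resize(sn["frame"][:,:,::-1],(768,576)))
m=R.from_quat(s["eef_rot"]).as_matrix(); print(s["t"],s["tool_pos"].round(4),"jawyaw",round(np.arctan2(m[1,1],m[0,1]),4),s["force"].round(1),s["opening"])
E
python3 look.py w1
```

```text
1.75 [ 0.4996 -0.121   0.2683] jawyaw -1.5072 [ 0.3 -0.1 -0.7] 0.08557229229855093
```

View pics/w1.png

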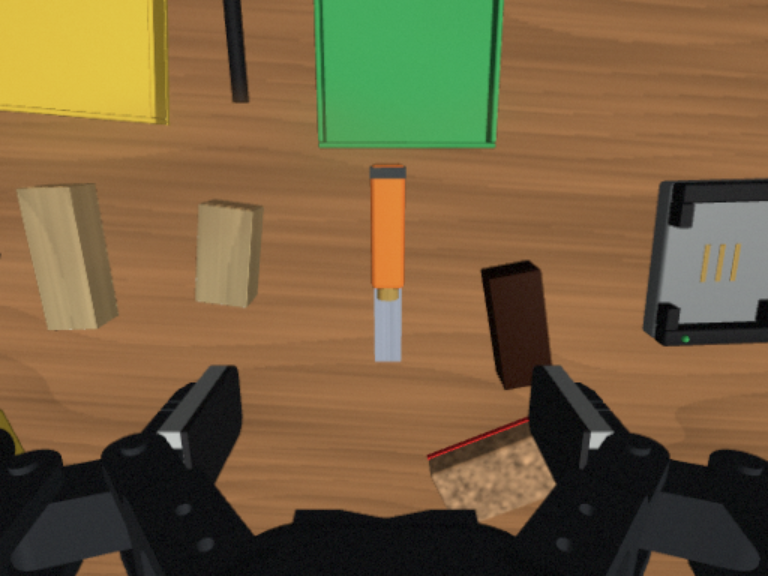

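```bash
python3 - <<'E'
from h import *
s,sn=pickle.load(open("w1.pkl","rb"))
f=lambda p,z: cast(sn,np.array(p)/1.5,z,s).round(4)
print(f([(388,178),(388,287),(388,165)],.024), f([(388,361)],.010))
hsv=cv2.cvtColor(sn["frame"],cv2.COLOR_RGB2HSV)
m=((hsv[...,0]>4)&(hsv[...,0]<14)&(hsv[...,1]>215)&(hsv[...,2]>150)).astype(np.uint8)
m[:100]=0;m[200:]=0;m[:,:230]=0;m[:,290:]=0
p=np.argwhere(m)[:,::-1]; print(len(p),rect(cast(sn,p,.022,s)))
for n,p,z in (("green",[(318,0),(502,0),(495,146),(320,146)],.024),("pl",[(19,190),(72,186),(98,327),(48,330)],.034),("ps",[(198,206),(243,203),(240,304),(196,300)],.034),("yellowcorner",[(167,124)],.024)):
  print(n,f(p,z).tolist(),rect(f(p,z)) if len(p)>3 else "")
E
```

```text
[[ 0.5478 -0.1208]
 [ 0.4648 -0.1262]
 [ 0.5571 -0.1202]] [[ 0.3958 -0.1308]]Traceback (most recent call last):
  File "<stdin>", line 8, in <module>
  File "h.py", line 12, in cast
    u=cv2.undistortPoints(np.array(px,float).reshape(-1,1,2),K,sn["distortion"]).reshape(-1,2)
      ~~~~~~~~~~~~~~~~~~~^^^^^^^^^^^^^^^^^^^^^^^^^^^^^^^^^^^^^^^^^^^^^^^^^^^^^^^
cv2.error: OpenCV(4.12.0) /io/opencv/modules/calib3d/src/undistort.dispatch.cpp:347: error: (-215:Assertion failed) CV_IS_MAT(_src) && CV_IS_MAT(_dst) && (_src->rows == 1 || _src->cols == 1) && (_dst->rows == 1 || _dst->cols == 1) && _src->cols + _src->rows - 1 == _dst->rows + _dst->cols - 1 && (CV_MAT_TYPE(_src->type) == CV_32FC2 || CV_MAT_TYPE(_src->type) == CV_64FC2) && (CV_MAT_TYPE(_dst->type) == CV_32FC2 || CV_MAT_TYPE(_dst->type) == CV_64FC2) in function 'cvUndistortPointsInternal'
```

Request:
{"name": "arm_command", "arguments": {"increments": [{"delta_pos": [-0.4, -0.12, -5], "turn": 0, "jaw": 0}, {"delta_pos": [-0.4, -0.12, -5], "turn": 0, "jaw": 0}, {"delta_pos": [-0.4, -0.12, -5], "turn": 0, "jaw": 0}, {"delta_pos": [-0.4, -0.12, -6], "turn": 0, "jaw": 0}, {"delta_pos": [-0.4, -0.12, -7], "turn": 0, "jaw": 0}, {"delta_pos": [-0.4, -0.12, -7.6], "turn": 0, "jaw": 0}, {"delta_pos": [-0.4, -0.12, -8.04], "turn": 0, "jaw": 0}, {"delta_pos": [-0.4, -0.12, -8.04], "turn": 0, "jaw": 0}, {"delta_pos": [-0.4, -0.12, -8.04], "turn": 0, "jaw": 255}, {"delta_pos": [-0.4, -0.12, -8.04], "turn": 0, "jaw": 255}, {"delta_pos": [-0.4, -0.12, -8.04], "turn": 0, "jaw": 255}, {"delta_pos": [-0.4, -0.12, -8.04], "turn": 0, "jaw": 255}, {"delta_pos": [-0.4, -0.12, -8.04], "turn": 0, "jaw": 255}, {"delta_pos": [-0.4, -0.12, -8.04], "turn": 0, "jaw": 255}, {"delta_pos": [-0.4, -0.12, -8.04], "turn": 0, "jaw": 255}, {"delta_pos": [-0.4, -0.12, -8.04], "turn": 0, "jaw": 255}], "force": 50}}

```text
t: 3.4
tool_pos: [0.4884, -0.1235, 0.0279]
eef_rot: [0.707, 0.023, -0.706, 0.023]
force: [-1.2, -0.1, 7.5]
opening: 0.0249
```

Request:
{"name": "arm_command", "arguments": {"increments": [{"delta_pos": [0, 0, 1], "turn": 0, "jaw": 255}, {"delta_pos": [0, 0, 2.5], "turn": 0, "jaw": 255}, {"delta_pos": [0, 0, 4], "turn": 0, "jaw": 255}, {"delta_pos": [0.1, 1, 5.5], "turn": 0, "jaw": 255}, {"delta_pos": [0.1, 2.2, 6], "turn": 1, "jaw": 255}, {"delta_pos": [0.2, 3.5, 6], "turn": 2.3, "jaw": 255}, {"delta_pos": [0.2, 4.8, 6], "turn": 3.6, "jaw": 255}, {"delta_pos": [0.3, 6.1, 6], "turn": 5, "jaw": 255}, {"delta_pos": [0.3, 7.5, 6], "turn": 6.5, "jaw": 255}, {"delta_pos": [0.4, 9, 6], "turn": 8, "jaw": 255}, {"delta_pos": [0.4, 10.5, 6], "turn": 9.5, "jaw": 255}, {"delta_pos": [0.5, 12, 6], "turn": 11, "jaw": 255}, {"delta_pos": [0.5, 13.5, 6], "turn": 12.5, "jaw": 255}, {"delta_pos": [0.6, 15, 6], "turn": 14, "jaw": 255}, {"delta_pos": [0.6, 16.5, 6], "turn": 15.5, "jaw": 255}, {"delta_pos": [0.6, 17.5, 6], "turn": 17, "jaw": 255}, {"delta_pos": [0.6, 18, 6], "turn": 18, "jaw": 255}, {"delta_pos": [0.6, 18, 6], "turn": 18, "jaw": 255}, {"delta_pos": [0.6, 18, 6], "turn": 18, "jaw": 255}, {"delta_pos": [0.6, 18, 6], "turn": 18, "jaw": 255}]}}

```text
t: 5.4
tool_pos: [0.5065, 0.415, 0.207]
eef_rot: [0.484, 0.515, -0.484, 0.516]
force: [1.2, 0.6, 0.3]
opening: 0.0246
```

```bash
python3 look.py w2
```

```text
5.4 [0.5065 0.415  0.207 ] jawyaw 0.0625 [1.2 0.6 0.3] 0.02455937714856843
```

View pics/w2.png

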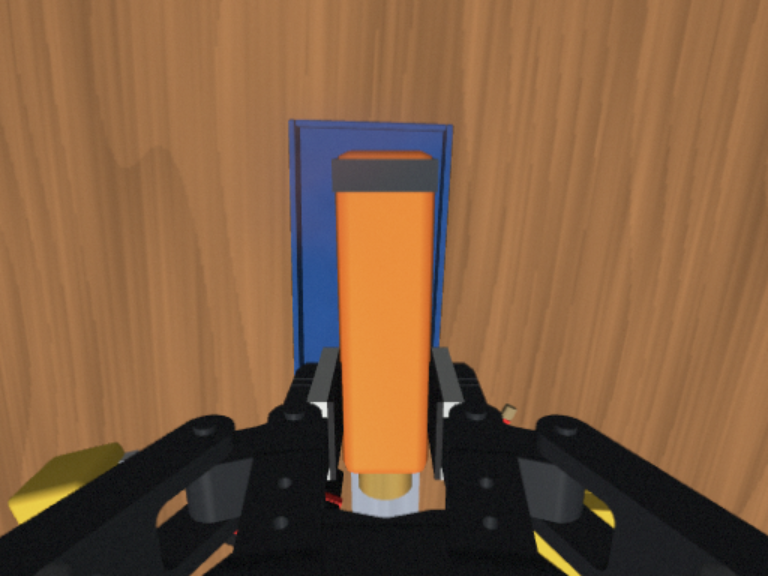

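The wrist view shows the chisel held straight over the blue tray. The tray's far rim corners are at (290,120) and (453,126), and its left rim runs down to about (296,365).

```bash
python3 - <<'E'
from h import *
s,sn=pickle.load(open("w2.pkl","rb"))
f=lambda p,z: cast(sn,np.array(p)/1.5,z,s).round(4)
a=f([(290,120),(453,126),(296,365),(441,340)],.024); print(a)
e=a[1]-a[0]; print(np.hypot(*e)); yx=np.arctan2(-e[1],-e[0]) ; print("yaw",yx, np.arctan2(*(a[2]-a[0])[[0,1]]))
yaw=np.arctan2(e[1],e[0]); yaw=(yaw+np.pi/2)%np.pi-np.pi/2; print(yaw)
m=a[:2].mean(0); c=m+np.array([np.sin(yaw),-np.cos(yaw)])*.099; print("centre",c)
c0=f([(334,160),(436,160),(342,470),(427,470)],.207-.0); print(c0)
E
```

```text
[[0.4458 0.4958]
 [0.5426 0.4984]
 [0.4514 0.3376]
 [0.5482 0.3619]]
0.09683491106000976
yaw -3.1147396057736563 3.106209197465642
0.026853047816137066
centre [0.49685813 0.39813569]
[[0.4907 0.4805]
 [0.5152 0.482 ]
 [0.4959 0.3932]
 [0.5206 0.3947]]
```

Request:
{"name": "arm_command", "arguments": {"increments": [{"delta_pos": [-0.32, -0.2, -1.5], "turn": -0.4, "jaw": 255}, {"delta_pos": [-0.32, -0.2, -3], "turn": -0.4, "jaw": 255}, {"delta_pos": [-0.32, -0.2, -4.3], "turn": -0.4, "jaw": 255}, {"delta_pos": [-0.32, -0.2, -5], "turn": -0.4, "jaw": 255}, {"delta_pos": [-0.32, -0.2, -5.4], "turn": -0.4, "jaw": 255}, {"delta_pos": [-0.32, -0.2, -5.7], "turn": -0.4, "jaw": 255}, {"delta_pos": [-0.32, -0.2, -5.8], "turn": -0.4, "jaw": 255}, {"delta_pos": [-0.32, -0.2, -5.8], "turn": -0.4, "jaw": 255}]}}

```text
t: 6.25
tool_pos: [0.4968, 0.4108, 0.0338]
eef_rot: [0.493, 0.507, -0.492, 0.508]
force: [-0.9, 0.0, -0.6]
opening: 0.025
```

Request:
{"name": "arm_command", "arguments": {"increments": [{"delta_pos": [0, 0, -0.04], "turn": 0, "jaw": 255}, {"delta_pos": [0, 0, -0.04], "turn": 0, "jaw": 120}, {"delta_pos": [0, 0, -0.04], "turn": 0, "jaw": 120}, {"delta_pos": [0, 0, -0.04], "turn": 0, "jaw": 120}, {"delta_pos": [0, 0, -0.04], "turn": 0, "jaw": 120}, {"delta_pos": [0, 0, -0.04], "turn": 0, "jaw": 120}]}}

```text
t: 6.85
tool_pos: [0.4965, 0.4107, 0.032]
eef_rot: [0.492, 0.508, -0.492, 0.508]
force: [0.3, -0.7, -0.1]
opening: 0.0449
```

Request:
{"name": "arm_command", "arguments": {"increments": [{"delta_pos": [0, 0, 1], "turn": 0, "jaw": 120}, {"delta_pos": [0, 0, 2.5], "turn": 0, "jaw": 120}, {"delta_pos": [0, 0, 4], "turn": -1, "jaw": 60}, {"delta_pos": [0, -1, 5.5], "turn": -2.5, "jaw": 0}, {"delta_pos": [0, -2, 7], "turn": -4, "jaw": 0}, {"delta_pos": [0, -3, 8], "turn": -5.5, "jaw": 0}, {"delta_pos": [0, -4, 9], "turn": -7, "jaw": 0}, {"delta_pos": [0, -5, 9], "turn": -8.5, "jaw": 0}, {"delta_pos": [0, -6, 9], "turn": -10, "jaw": 0}, {"delta_pos": [0, -7, 9], "turn": -11.5, "jaw": 0}, {"delta_pos": [0, -7, 9], "turn": -13, "jaw": 0}, {"delta_pos": [0, -7, 9], "turn": -14.5, "jaw": 0}, {"delta_pos": [0, -7, 9], "turn": -16, "jaw": 0}, {"delta_pos": [0, -7, 9], "turn": -17.5, "jaw": 0}, {"delta_pos": [0, -7, 9], "turn": -17.6, "jaw": 0}, {"delta_pos": [0, -7, 9], "turn": -17.6, "jaw": 0}]}}

```text
t: 8.45
tool_pos: [0.4963, 0.2007, 0.3019]
eef_rot: [0.707, 0.024, -0.707, 0.025]
force: [-0.5, 0.3, 0.3]
opening: 0.0853
```

```bash
python3 look.py w3
```

```text
8.45 [0.4963 0.2007 0.3019] jawyaw -1.5015 [-0.5  0.3  0.3] 0.0853499529521565
```

View pics/w3.png

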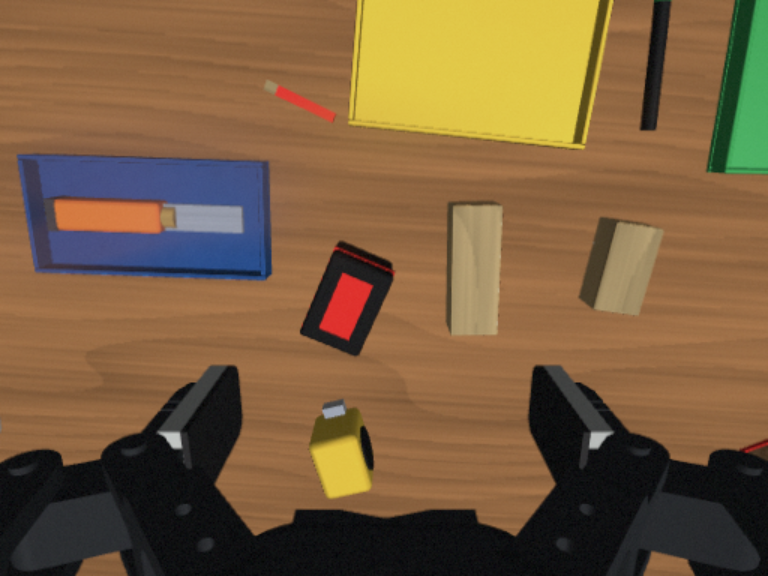

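The chisel lies flat inside the blue tray, at about (150,216). The battery is at (347,300), pine long at (475,270), pine short at (630,268), and the yellow tray's near rim runs from (349,125) to (584,148).

```bash
python3 - <<'E'
from h import *
s,sn=pickle.load(open("w3.pkl","rb"))
f=lambda p,z: cast(sn,np.array(p)/1.5,z,s)
hsv=cv2.cvtColor(sn["frame"],cv2.COLOR_RGB2HSV).astype(int)
H,S,V=hsv[...,0],hsv[...,1],hsv[...,2]
m=(((H<8)|(H>172))&(S>180)&(V>150)); m[:180]=0; m[230:]=0; m[:,:205]=0; m[:,270:]=0
print("bat patch",rect(cast(sn,np.argwhere(m)[:,::-1].astype(float),.055,s)))
for n,z,p in (("bat",.055,[(337,249),(392,274),(358,355),(301,333)]),("pl",.034,[(456,206),(502,205),(497,334),(451,334)]),("ps",.034,[(618,221),(662,228),(638,315),(597,308)])): print(n,rect(f(p,z)))
a=f([(349,125),(584,148)],.024); e=a[0]-a[1]; print("yellow",a,np.hypot(*e)); yaw=np.arctan2(-e[0],e[1]); print(yaw,"c",a.mean(0)+np.array([np.cos(yaw),np.sin(yaw)])*.069)
b=f([(36,272),(268,279),(268,162),(20,156)],.024); print("blue",rect(b))
print("handle",f([(50,216),(175,216),(243,219)],.02))
# green/hw from w1
s,sn=pickle.load(open("w1.pkl","rb"))
f=lambda p,z: cast(sn,np.array(p)/1.5,z,s)
a=f([(320,147),(495,147)],.024);e=a[0]-a[1];yaw=np.arctan2(-e[0],e[1]);print("green",np.hypot(*e),yaw,a.mean(0)+np.array([np.cos(yaw),np.sin(yaw)])*.069)
c=f([(648,335),(768,345),(660,182)],.02);print("chg",c)
print("contacts",f([(705,263),(736,263)],.021))
E
```

```text
bat patch (array([0.4505, 0.2234]), 71, 34, np.float64(-0.522))
bat (array([0.4444, 0.2263]), 76, 50, np.float64(-0.353))
pl (array([0.4727, 0.1223]), 109, 39, np.float64(0.069))
ps (array([ 0.4836, -0.0022]), 76, 37, np.float64(-0.052))
yellow [[0.58081857 0.23404695]
 [0.57671628 0.04787271]] 0.1862194367358666
-0.02203111409850802 c [0.64775068 0.13943981]
blue (array([0.4965, 0.3961]), 202, 96, np.float64(-1.533))
handle [[0.49288354 0.48017453]
 [0.49972131 0.374828  ]
 [0.5009807  0.31832359]]
green 0.12632609419831467 0.06365110775428237 [ 0.6395113  -0.12904411]
chg [[ 0.43633415 -0.34083254]
 [ 0.43357717 -0.44389779]
 [ 0.55807086 -0.32409708]]
contacts [[ 0.49909406 -0.37266202]
 [ 0.50070302 -0.39748708]]
```

Request:
{"name": "arm_command", "arguments": {"increments": [{"delta_pos": [-0.8, -2.6, -1.5], "turn": 0, "jaw": 60}, {"delta_pos": [-0.8, -2.6, -3], "turn": 0, "jaw": 60}, {"delta_pos": [-0.8, -2.6, -4.5], "turn": 0, "jaw": 60}, {"delta_pos": [-0.8, -2.6, -6], "turn": 0, "jaw": 60}, {"delta_pos": [-0.8, -2.6, -7.3], "turn": 0, "jaw": 60}, {"delta_pos": [-0.8, -2.6, -8.3], "turn": 0, "jaw": 60}, {"delta_pos": [-0.8, -2.6, -8.9], "turn": 0, "jaw": 60}, {"delta_pos": [-0.8, -2.6, -9.15], "turn": 0, "jaw": 60}, {"delta_pos": [-0.8, -2.6, -9.15], "turn": 0, "jaw": 60}, {"delta_pos": [-0.8, -2.6, -9.15], "turn": 0, "jaw": 255}, {"delta_pos": [-0.8, -2.6, -9.15], "turn": 0, "jaw": 255}, {"delta_pos": [-0.8, -2.6, -9.15], "turn": 0, "jaw": 255}, {"delta_pos": [-0.8, -2.6, -9.15], "turn": 0, "jaw": 255}, {"delta_pos": [-0.8, -2.6, -9.15], "turn": 0, "jaw": 255}, {"delta_pos": [-0.8, -2.6, -9.15], "turn": 0, "jaw": 255}], "force": 40}}

```text
t: 10.0
tool_pos: [0.4733, 0.1229, 0.0287]
eef_rot: [0.708, 0.024, -0.706, 0.023]
force: [0.1, -0.5, 7.6]
opening: 0.0395
```

Request:
{"name": "arm_command", "arguments": {"increments": [{"delta_pos": [0, 0, 1], "turn": 0, "jaw": 255}, {"delta_pos": [0, 0, 2.5], "turn": 0, "jaw": 255}, {"delta_pos": [1, 0.3, 3], "turn": -0.5, "jaw": 255}, {"delta_pos": [2.3, 0.8, 3], "turn": -1, "jaw": 255}, {"delta_pos": [3.6, 1.3, 3], "turn": -1, "jaw": 255}, {"delta_pos": [4.9, 1.7, 3], "turn": -1, "jaw": 255}, {"delta_pos": [5.87, 1.97, 3], "turn": -1, "jaw": 255}, {"delta_pos": [5.87, 1.97, 3], "turn": -1, "jaw": 255}, {"delta_pos": [5.87, 1.97, 2], "turn": -1, "jaw": 255}, {"delta_pos": [5.87, 1.97, 1], "turn": -1, "jaw": 255}, {"delta_pos": [5.87, 1.97, 0.4], "turn": -1, "jaw": 255}, {"delta_pos": [5.87, 1.97, 0.17], "turn": -1, "jaw": 255}, {"delta_pos": [5.87, 1.97, 0.14], "turn": -1, "jaw": 255}, {"delta_pos": [5.87, 1.97, 0.14], "turn": -1, "jaw": 100}, {"delta_pos": [5.87, 1.97, 0.14], "turn": -1, "jaw": 100}, {"delta_pos": [5.87, 1.97, 0.14], "turn": -1, "jaw": 100}, {"delta_pos": [5.87, 1.97, 0.14], "turn": -1, "jaw": 100}, {"delta_pos": [5.87, 1.97, 1.2], "turn": -1, "jaw": 100}, {"delta_pos": [5.87, 1.97, 2.5], "turn": -1, "jaw": 100}, {"delta_pos": [5.87, 1.97, 4], "turn": -1, "jaw": 60}]}}

```text
t: 12.0
tool_pos: [0.6477, 0.1815, 0.1477]
eef_rot: [-0.706, 0.008, 0.708, 0.007]
force: [0.5, 1.1, 0.4]
opening: 0.0643
```

Request:
{"name": "arm_command", "arguments": {"increments": [{"delta_pos": [-1, -1.1, 0], "turn": -0.3, "jaw": 40}, {"delta_pos": [-2.2, -2.4, 0], "turn": -0.3, "jaw": 40}, {"delta_pos": [-3.3, -3.7, 0], "turn": -0.3, "jaw": 40}, {"delta_pos": [-4.4, -4.9, -0.5], "turn": -0.3, "jaw": 40}, {"delta_pos": [-5.5, -6.1, -1], "turn": -0.3, "jaw": 40}, {"delta_pos": [-5.5, -6.1, -1.5], "turn": -0.3, "jaw": 40}, {"delta_pos": [-5.5, -6.1, -2.5], "turn": -0.3, "jaw": 40}, {"delta_pos": [-5.5, -6.1, -3.4], "turn": -0.3, "jaw": 40}, {"delta_pos": [-5.5, -6.1, -4.03], "turn": -0.3, "jaw": 40}, {"delta_pos": [-5.5, -6.1, -4.03], "turn": -0.3, "jaw": 40}, {"delta_pos": [-5.5, -6.1, -4.03], "turn": -0.3, "jaw": 255}, {"delta_pos": [-5.5, -6.1, -4.03], "turn": -0.3, "jaw": 255}, {"delta_pos": [-5.5, -6.1, -4.03], "turn": -0.3, "jaw": 255}, {"delta_pos": [-5.5, -6.1, -4.03], "turn": -0.3, "jaw": 255}, {"delta_pos": [-5.5, -6.1, -4.03], "turn": -0.3, "jaw": 255}, {"delta_pos": [-5.5, -6.1, -4.03], "turn": -0.3, "jaw": 255}]}}

```text
t: 13.6
tool_pos: [0.4842, -0.0013, 0.0277]
eef_rot: [0.708, -0.017, -0.706, -0.017]
force: [-0.7, -0.6, 8.1]
opening: 0.0395
```

Request:
{"name": "arm_command", "arguments": {"increments": [{"delta_pos": [0, 0, 1], "turn": 0, "jaw": 255}, {"delta_pos": [0, 0, 2.5], "turn": 0, "jaw": 255}, {"delta_pos": [1, 0.6, 3], "turn": 0.5, "jaw": 255}, {"delta_pos": [2.2, 1.3, 3], "turn": 0.5, "jaw": 255}, {"delta_pos": [3.3, 2, 3], "turn": 0.5, "jaw": 255}, {"delta_pos": [4.4, 2.7, 3], "turn": 0.5, "jaw": 255}, {"delta_pos": [5.43, 3.27, 3], "turn": 0.5, "jaw": 255}, {"delta_pos": [5.43, 3.27, 3], "turn": 0.5, "jaw": 255}, {"delta_pos": [5.43, 3.27, 2], "turn": 0.5, "jaw": 255}, {"delta_pos": [5.43, 3.27, 1], "turn": 0.5, "jaw": 255}, {"delta_pos": [5.43, 3.27, 0.4], "turn": 0.5, "jaw": 255}, {"delta_pos": [5.43, 3.27, 0.17], "turn": 0.5, "jaw": 255}, {"delta_pos": [5.43, 3.27, 0.14], "turn": 0.5, "jaw": 255}, {"delta_pos": [5.43, 3.27, 0.14], "turn": 0.5, "jaw": 100}, {"delta_pos": [5.43, 3.27, 0.14], "turn": 0.5, "jaw": 100}, {"delta_pos": [5.43, 3.27, 0.14], "turn": 0.5, "jaw": 100}, {"delta_pos": [5.43, 3.27, 0.14], "turn": 0.5, "jaw": 100}, {"delta_pos": [5.43, 3.27, 1.2], "turn": 0.5, "jaw": 100}, {"delta_pos": [5.43, 3.27, 2.5], "turn": 0.5, "jaw": 100}, {"delta_pos": [5.43, 3.27, 4], "turn": 0.5, "jaw": 60}]}}

```text
t: 15.6
tool_pos: [0.6456, 0.0967, 0.1469]
eef_rot: [-0.706, 0.002, 0.708, 0.001]
force: [1.1, -0.6, 0.1]
opening: 0.0641
```

Request:
{"name": "arm_command", "arguments": {"increments": [{"delta_pos": [-0.5, -0.5, 1.2], "turn": 1, "jaw": 0}, {"delta_pos": [-1, -1.5, 2.4], "turn": 1, "jaw": 0}, {"delta_pos": [-2, -3, 3], "turn": 1, "jaw": 0}, {"delta_pos": [-3, -4.3, 4], "turn": 1, "jaw": 0}, {"delta_pos": [-3.8, -5.6, 5], "turn": 1, "jaw": 0}, {"delta_pos": [-4.4, -7, 5.1], "turn": 1, "jaw": 0}, {"delta_pos": [-4.85, -8.4, 5.1], "turn": 1, "jaw": 0}, {"delta_pos": [-4.85, -9.8, 5.1], "turn": 1, "jaw": 0}, {"delta_pos": [-4.85, -11, 5.1], "turn": 1, "jaw": 0}, {"delta_pos": [-4.85, -11.6, 5.1], "turn": 1, "jaw": 0}, {"delta_pos": [-4.85, -11.6, 5.1], "turn": 1, "jaw": 0}, {"delta_pos": [-4.85, -11.6, 5.1], "turn": 1, "jaw": 0}, {"delta_pos": [-4.85, -11.6, 5.1], "turn": 1, "jaw": 0}]}}

```text
t: 16.9
tool_pos: [0.5012, -0.2496, 0.2995]
eef_rot: [0.707, 0.03, -0.706, 0.03]
force: [-1.8, -0.4, -0.1]
opening: 0.0849
```

```bash
python3 look.py w4
```

```text
16.9 [ 0.5012 -0.2496  0.2995] jawyaw -1.4858 [-1.8 -0.4 -0.1] 0.08487603496977744
```

View pics/w4.png

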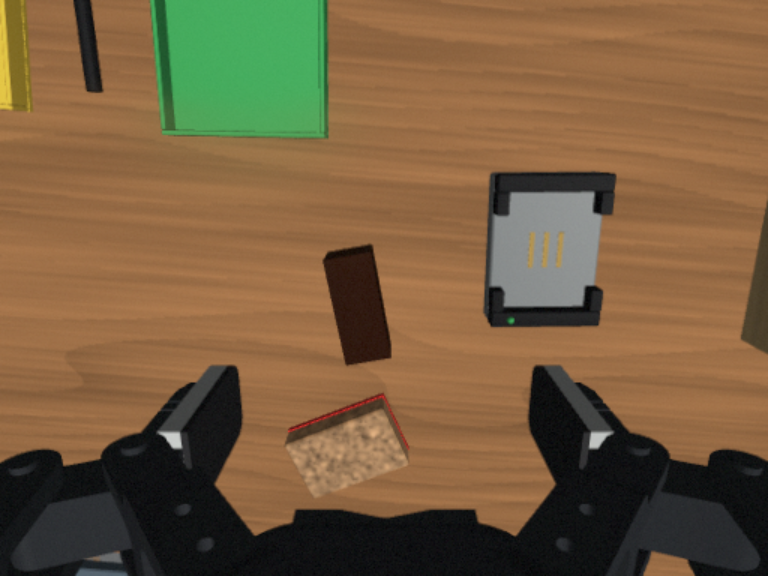

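Hardwood's top face spans about (325,262), (373,248), (391,356) and (346,364). The charger bay is centred near its contacts at (546,250), and its rim's right edge runs from (616,176) to (600,325). The green tray's near rim runs from (162,133) to (327,137).

```bash
python3 - <<'E'
from h import *
s,sn=pickle.load(open("w4.pkl","rb"))
f=lambda p,z: cast(sn,np.array(p)/1.5,z,s)
print("hw",rect(f([(325,262),(375,257),(391,357),(346,364)],.034)))
a=f([(162,134),(327,138)],.024);e=a[0]-a[1];yaw=np.arctan2(-e[0],e[1]);print("green",np.hypot(*e),yaw,a.mean(0)+np.array([np.cos(yaw),np.sin(yaw)])*.069)
c=f([(616,175),(600,325),(492,174)],.036);print("rim top",c,np.hypot(*(c[0]-c[1])),np.hypot(*(c[0]-c[2])))
d=c[0]-c[1]; y=np.arctan2(d[1],d[0]); print("yaw",y,"c",c[:2].mean(0)+np.array([-np.sin(y),np.cos(y)])*.046)
print("rim via near top/z.02",f([(486,317),(600,326)],.02))
print("contacts",f([(531,233),(531,268),(560,233),(560,268)],.021).mean(0))
hsv=cv2.cvtColor(sn["frame"],cv2.COLOR_RGB2HSV).astype(int)
m=((hsv[...,1]<60)&(hsv[...,2]>90));m[:110]=0;m[220:]=0;m[:,:320]=0;m[:,415:]=0
m=cv2.morphologyEx(m.astype(np.uint8),cv2.MORPH_OPEN,np.ones((3,3)));print("grey",rect(cast(sn,np.argwhere(m)[:,::-1].astype(float),.02,s)),m.sum())
m=(hsv[...,2]<45);m[:150]=0;m[255:]=0;m[:,:205]=0;m[:,270:]=0
print("hw mask",rect(cast(sn,np.argwhere(m)[:,::-1].astype(float),.034,s)),m.sum())
E
```

```text
hw (array([ 0.4379, -0.2343]), 92, 41, np.float64(0.25))
green 0.12916455150779504 0.057062852184314734 [ 0.63926225 -0.13009014]
rim top [[ 0.56591839 -0.42404783]
 [ 0.44301723 -0.43681477]
 [ 0.55816697 -0.32800373]] 0.12356248842969997 0.09635639412657296
yaw 0.10350849215009074 c [ 0.49971492 -0.3846775 ]
rim via near top/z.02 [[ 0.4366605  -0.34375452]
 [ 0.43676276 -0.44500971]]
contacts [ 0.49943833 -0.38492705]
grey (array([ 0.4996, -0.384 ]), 96, 90, np.float64(0.088)) 4681
hw mask (array([ 0.4416, -0.2325]), 99, 40, np.float64(0.26)) 445
```

```bash
python3 - <<'E'
import cv2
im=cv2.imread("pics/w4.png")
a=cv2.resize(im[160:340,470:630],None,fx=3,fy=3,interpolation=cv2.INTER_CUBIC)
b=cv2.resize(im[230:380,310:400],None,fx=3,fy=3,interpolation=cv2.INTER_CUBIC)
import numpy as np
b=cv2.copyMakeBorder(cv2.convertScaleAbs(b,alpha=2),0,a.shape[0]-b.shape[0],0,0,cv2.BORDER_CONSTANT)
cv2.imwrite("pics/w4c.png",np.hstack([a,b]))
E
```

```text
(no output)
```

View pics/w4c.png

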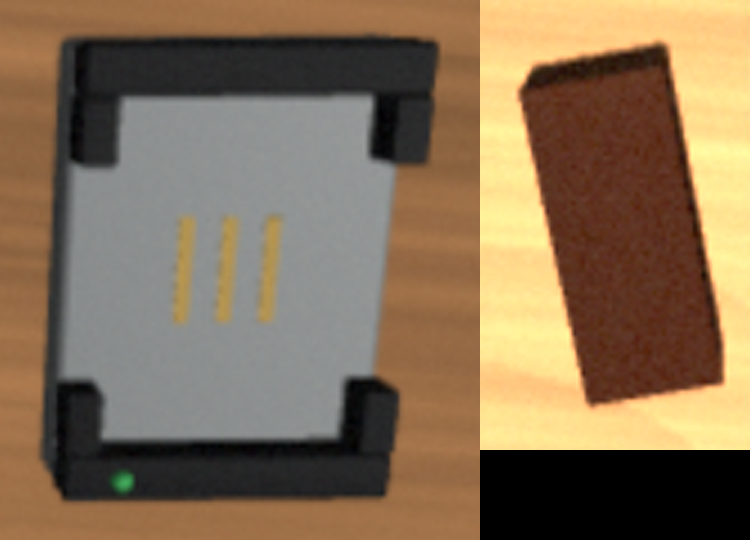

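Request:
{"name": "arm_command", "arguments": {"increments": [{"delta_pos": [-2.04, 0.52, -1], "turn": 1.8, "jaw": 20}, {"delta_pos": [-2.04, 0.52, -2.2], "turn": 1.8, "jaw": 20}, {"delta_pos": [-2.04, 0.52, -3.5], "turn": 1.8, "jaw": 20}, {"delta_pos": [-2.04, 0.52, -5], "turn": 1.8, "jaw": 20}, {"delta_pos": [-2.04, 0.52, -6.5], "turn": 1.8, "jaw": 20}, {"delta_pos": [-2.04, 0.52, -7.8], "turn": 1.8, "jaw": 20}, {"delta_pos": [-2.04, 0.52, -8.7], "turn": 1.8, "jaw": 20}, {"delta_pos": [-2.04, 0.52, -9.07], "turn": 1.8, "jaw": 20}, {"delta_pos": [-2.04, 0.52, -9.07], "turn": 1.8, "jaw": 20}, {"delta_pos": [-2.04, 0.52, -9.07], "turn": 1.8, "jaw": 255}, {"delta_pos": [-2.04, 0.52, -9.07], "turn": 1.8, "jaw": 255}, {"delta_pos": [-2.04, 0.52, -9.07], "turn": 1.8, "jaw": 255}, {"delta_pos": [-2.04, 0.52, -9.07], "turn": 1.8, "jaw": 255}, {"delta_pos": [-2.04, 0.52, -9.07], "turn": 1.8, "jaw": 255}, {"delta_pos": [-2.04, 0.52, -9.07], "turn": 1.8, "jaw": 255}]}}

```text
t: 18.45
tool_pos: [0.4405, -0.2358, 0.0289]
eef_rot: [0.703, 0.084, -0.701, 0.085]
force: [-0.1, 1.8, 7.7]
opening: 0.0396
```

Request:
{"name": "arm_command", "arguments": {"increments": [{"delta_pos": [0, 0, 1], "turn": 0, "jaw": 255}, {"delta_pos": [0, 0, 2.5], "turn": 0, "jaw": 255}, {"delta_pos": [1, 0.6, 3], "turn": -0.7, "jaw": 255}, {"delta_pos": [2.3, 1.3, 3], "turn": -1.5, "jaw": 255}, {"delta_pos": [3.6, 2, 3], "turn": -2.1, "jaw": 255}, {"delta_pos": [4.9, 2.7, 3], "turn": -2.1, "jaw": 255}, {"delta_pos": [6, 3.2, 3], "turn": -2.1, "jaw": 255}, {"delta_pos": [6.64, 3.52, 3], "turn": -2.1, "jaw": 255}, {"delta_pos": [6.64, 3.52, 2], "turn": -2.1, "jaw": 255}, {"delta_pos": [6.64, 3.52, 1], "turn": -2.1, "jaw": 255}, {"delta_pos": [6.64, 3.52, 0.4], "turn": -2.1, "jaw": 255}, {"delta_pos": [6.64, 3.52, 0.17], "turn": -2.1, "jaw": 255}, {"delta_pos": [6.64, 3.52, 0.14], "turn": -2.1, "jaw": 255}, {"delta_pos": [6.64, 3.52, 0.14], "turn": -2.1, "jaw": 100}, {"delta_pos": [6.64, 3.52, 0.14], "turn": -2.1, "jaw": 100}, {"delta_pos": [6.64, 3.52, 0.14], "turn": -2.1, "jaw": 100}, {"delta_pos": [6.64, 3.52, 0.14], "turn": -2.1, "jaw": 100}, {"delta_pos": [6.64, 3.52, 1.2], "turn": -2.1, "jaw": 100}, {"delta_pos": [6.64, 3.52, 2.5], "turn": -2.1, "jaw": 100}, {"delta_pos": [6.64, 3.52, 4], "turn": -2.1, "jaw": 60}]}}

```text
t: 20.45
tool_pos: [0.6381, -0.1298, 0.1477]
eef_rot: [-0.706, -0.02, 0.708, -0.02]
force: [1.4, -0.1, 0.2]
opening: 0.0641
```

Request:
{"name": "arm_command", "arguments": {"increments": [{"delta_pos": [-0.5, 0.8, 1], "turn": -0.5, "jaw": 0}, {"delta_pos": [-1.2, 2, 1.8], "turn": -1, "jaw": 0}, {"delta_pos": [-1.9, 3.3, 1.8], "turn": -1.5, "jaw": 0}, {"delta_pos": [-2.6, 4.6, 1.8], "turn": -2, "jaw": 0}, {"delta_pos": [-3.3, 5.9, 1.8], "turn": -2.5, "jaw": 0}, {"delta_pos": [-4, 7.2, 1.8], "turn": -3, "jaw": 0}, {"delta_pos": [-4.7, 8.5, 1.8], "turn": -3.5, "jaw": 0}, {"delta_pos": [-5.4, 9.8, 1.8], "turn": -4, "jaw": 0}, {"delta_pos": [-6, 11, 1.8], "turn": -4.55, "jaw": 0}, {"delta_pos": [-6.33, 11.9, 1.8], "turn": -4.55, "jaw": 0}, {"delta_pos": [-6.33, 11.9, 1.8], "turn": -4.55, "jaw": 0}, {"delta_pos": [-6.33, 11.9, 1.8], "turn": -4.55, "jaw": 0}, {"delta_pos": [-6.33, 11.9, 1.8], "turn": -4.55, "jaw": 0}]}}

```text
t: 21.75
tool_pos: [0.4495, 0.2259, 0.2015]
eef_rot: [0.697, -0.12, -0.697, -0.12]
force: [-0.2, -0.6, 0.8]
opening: 0.0856
```

```bash
python3 look.py w5
```

```text
21.75 [0.4495 0.2259 0.2015] jawyaw -1.9122 [-0.2 -0.6  0.8] 0.08562098020589423
```

View pics/w5.png

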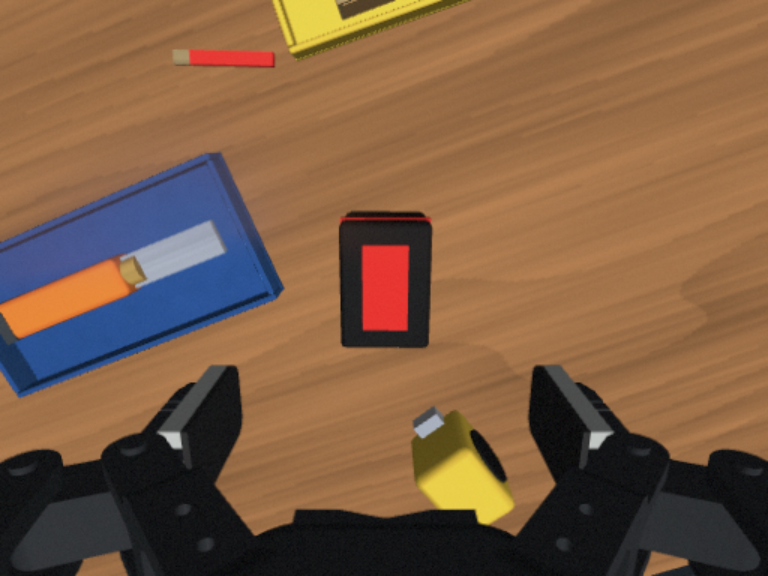

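```bash
python3 - <<'E'
from h import *
s,sn=pickle.load(open("w5.pkl","rb"))
f=lambda p,z: cast(sn,np.array(p)/1.5,z,s)
r=rect(f([(341,222),(432,222),(429,347),(341,347)],.055)); print("bat",r,rect(f([(362,245),(408,245),(408,331),(362,331)],.055)))
print("delta units",(r[0]-s["tool_pos"][:2])/.03)
E
```

```text
bat (array([0.4432, 0.2278]), 74, 52, np.float64(-0.342)) (array([0.4419, 0.2282]), 51, 27, np.float64(-0.342))
delta units [-0.20970056  0.06226963]
```

Request:
{"name": "arm_command", "arguments": {"increments": [{"delta_pos": [-0.21, 0.06, -1], "turn": 0, "jaw": 0}, {"delta_pos": [-0.21, 0.06, -2.2], "turn": 0, "jaw": 0}, {"delta_pos": [-0.21, 0.06, -3.4], "turn": 0, "jaw": 0}, {"delta_pos": [-0.21, 0.06, -4.4], "turn": 0, "jaw": 0}, {"delta_pos": [-0.21, 0.06, -5.1], "turn": 0, "jaw": 0}, {"delta_pos": [-0.21, 0.06, -5.55], "turn": 0, "jaw": 0}, {"delta_pos": [-0.21, 0.06, -5.55], "turn": 0, "jaw": 0}, {"delta_pos": [-0.21, 0.06, -5.55], "turn": 0, "jaw": 255}, {"delta_pos": [-0.21, 0.06, -5.55], "turn": 0, "jaw": 255}, {"delta_pos": [-0.21, 0.06, -5.55], "turn": 0, "jaw": 255}, {"delta_pos": [-0.21, 0.06, -5.55], "turn": 0, "jaw": 255}, {"delta_pos": [-0.21, 0.06, -5.55], "turn": 0, "jaw": 255}, {"delta_pos": [-0.21, 0.06, -5.55], "turn": 0, "jaw": 255}], "force": 70}}

```text
t: 23.1
tool_pos: [0.4434, 0.2288, 0.036]
eef_rot: [0.697, -0.119, -0.696, -0.12]
force: [-0.2, -2.2, 7.8]
opening: 0.0512
```

Request:
{"name": "arm_command", "arguments": {"increments": [{"delta_pos": [0, 0, 0.7], "turn": 0, "jaw": 255}, {"delta_pos": [0, 0, 1.7], "turn": 0, "jaw": 255}, {"delta_pos": [0, 0, 2.9], "turn": 0, "jaw": 255}, {"delta_pos": [0.3, -0.8, 4], "turn": 0.3, "jaw": 255}, {"delta_pos": [0.6, -1.8, 4], "turn": 0.6, "jaw": 255}, {"delta_pos": [0.9, -3, 4], "turn": 0.9, "jaw": 255}, {"delta_pos": [1.2, -4.3, 4], "turn": 1.2, "jaw": 255}, {"delta_pos": [1.5, -5.6, 4], "turn": 1.6, "jaw": 255}, {"delta_pos": [1.8, -6.9, 4], "turn": 2, "jaw": 255}, {"delta_pos": [1.88, -8.2, 4], "turn": 2.4, "jaw": 255}, {"delta_pos": [1.88, -9.5, 4], "turn": 2.8, "jaw": 255}, {"delta_pos": [1.88, -10.8, 4], "turn": 3.2, "jaw": 255}, {"delta_pos": [1.88, -12.1, 4], "turn": 3.6, "jaw": 255}, {"delta_pos": [1.88, -13.4, 4], "turn": 4, "jaw": 255}, {"delta_pos": [1.88, -14.7, 4], "turn": 4.4, "jaw": 255}, {"delta_pos": [1.88, -16, 4], "turn": 4.8, "jaw": 255}, {"delta_pos": [1.88, -17.3, 4], "turn": 5, "jaw": 255}, {"delta_pos": [1.88, -18.6, 4], "turn": 5, "jaw": 255}, {"delta_pos": [1.88, -19.7, 4], "turn": 5, "jaw": 255}, {"delta_pos": [1.88, -20.4, 4], "turn": 5, "jaw": 255}]}}

```text
t: 25.1
tool_pos: [0.4978, -0.3863, 0.155]
eef_rot: [-0.706, -0.033, 0.707, -0.033]
force: [0.8, -0.1, -3.9]
opening: 0.0514
```

Request:
{"name": "arm_command", "arguments": {"increments": [{"delta_pos": [0, 0, 0], "turn": 0, "jaw": 255}, {"delta_pos": [0, 0, 0], "turn": 0, "jaw": 255}, {"delta_pos": [0, 0, 0], "turn": 0, "jaw": 255}]}}

```text
t: 25.4
tool_pos: [0.4993, -0.3817, 0.1549]
eef_rot: [-0.706, -0.035, 0.706, -0.034]
force: [-0.1, -0.1, -3.5]
opening: 0.0512
```

```bash
python3 look.py w6
```

```text
25.4 [ 0.4993 -0.3817  0.1549] jawyaw -1.4731 [-0.1 -0.1 -3.5] 0.05117256672930579
```

View pics/w6.png

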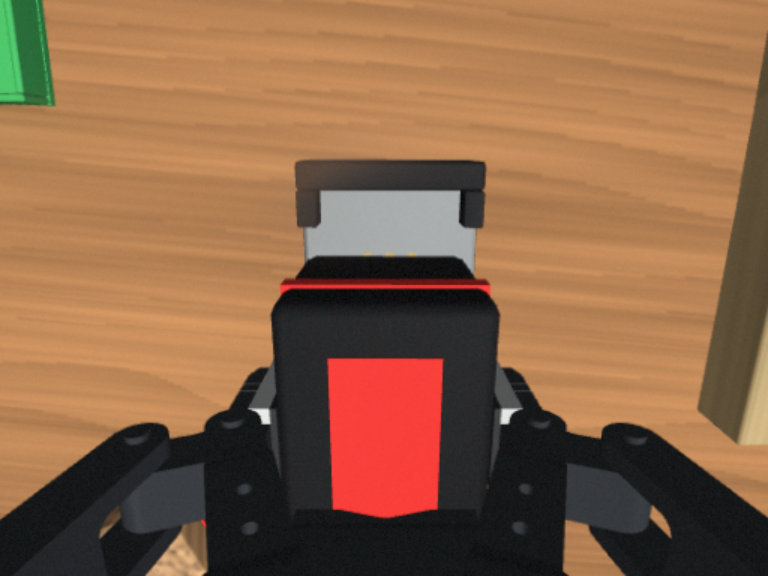

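The battery is held straight above the cradle. The cradle's far rim is at (297..485,162), parallel to the battery.

```bash
python3 - <<'E'
from h import *
s,sn=pickle.load(open("w6.pkl","rb"))
f=lambda p,z: cast(sn,np.array(p)/1.5,z,s)
a=f([(297,162),(485,162)],.036);e=a[0]-a[1];y=np.arctan2(-e[0],e[1]);c=a.mean(0)-np.array([np.cos(y),np.sin(y)])*.063
print(np.hypot(*e),y,c,(c-s["tool_pos"][:2])/.03)
t=.155-.036+.055 # held battery's top height
b=f([(282,290),(490,290)],t); print("bat end",b,b.mean(0))
E
```

```text
0.08988962761965852 0.09734987320297683 [ 0.49993152 -0.38491538] [ 0.02046017 -0.10850024]
bat end [[ 0.53716475 -0.35585192]
 [ 0.54159605 -0.40113384]] [ 0.5393804  -0.37849288]
```

Request:
{"name": "arm_command", "arguments": {"increments": [{"delta_pos": [0, -0.1, -0.7], "turn": 0, "jaw": 255}, {"delta_pos": [0, -0.1, -1.4], "turn": 0, "jaw": 255}, {"delta_pos": [0, -0.1, -2], "turn": 0, "jaw": 255}, {"delta_pos": [0, -0.1, -2.4], "turn": 0, "jaw": 255}, {"delta_pos": [0, -0.1, -2.7], "turn": 0, "jaw": 255}, {"delta_pos": [0, -0.1, -2.9], "turn": 0, "jaw": 255}, {"delta_pos": [0, -0.1, -3.05], "turn": 0, "jaw": 255}, {"delta_pos": [0, -0.1, -3.15], "turn": 0, "jaw": 255}, {"delta_pos": [0, -0.1, -3.23], "turn": 0, "jaw": 255}, {"delta_pos": [0, -0.1, -3.28], "turn": 0, "jaw": 255}, {"delta_pos": [0, -0.1, -3.28], "turn": 0, "jaw": 255}, {"delta_pos": [0, -0.1, -3.28], "turn": 0, "jaw": 255}]}}

```text
t: 26.65
tool_pos: [0.4992, -0.3863, 0.0567]
eef_rot: [0.706, 0.034, -0.706, 0.034]
force: [0.3, 0.4, -4.4]
opening: 0.0511
```

Request:
{"name": "arm_command", "arguments": {"increments": [{"delta_pos": [0, 0, -0.02], "turn": 0, "jaw": 255}, {"delta_pos": [0, 0, -0.04], "turn": 0, "jaw": 255}, {"delta_pos": [0, 0, -0.04], "turn": 0, "jaw": 255}]}}

```text
t: 26.95
tool_pos: [0.4992, -0.3863, 0.0561]
eef_rot: [0.706, 0.034, -0.706, 0.034]
force: [-3.0, 0.7, 4.2]
opening: 0.0512
```

Contact felt (the z force changed sign), so the battery is on the cradle floor. I'll release and rise.

Request:
{"name": "arm_command", "arguments": {"increments": [{"delta_pos": [0, 0, 0], "turn": 0, "jaw": 60}, {"delta_pos": [0, 0, 0], "turn": 0, "jaw": 60}, {"delta_pos": [0, 0, 0], "turn": 0, "jaw": 60}, {"delta_pos": [0, 0, 0], "turn": 0, "jaw": 60}, {"delta_pos": [0, 0, 0.5], "turn": 0, "jaw": 60}, {"delta_pos": [0, 0, 1.5], "turn": 0, "jaw": 60}, {"delta_pos": [0, 0, 3], "turn": 0, "jaw": 60}, {"delta_pos": [0, 0, 4.5], "turn": 0, "jaw": 60}, {"delta_pos": [0, 1, 6], "turn": 0, "jaw": 0}, {"delta_pos": [0, 2.2, 7.5], "turn": 0, "jaw": 0}, {"delta_pos": [0, 3.5, 8.5], "turn": 0, "jaw": 0}, {"delta_pos": [0, 4.5, 8.5], "turn": 0, "jaw": 0}, {"delta_pos": [0, 4.5, 8.5], "turn": 0, "jaw": 0}, {"delta_pos": [0, 4.5, 8.5], "turn": 0, "jaw": 0}]}}

```text
t: 28.35
tool_pos: [0.4992, -0.2505, 0.3117]
eef_rot: [0.707, 0.034, -0.706, 0.035]
force: [-0.6, -1.4, 0.0]
opening: 0.0858
```

```bash
python3 look.py w7; python3 - <<'E'
from cell import eyes
import cv2
f=eyes.snapshot("scene")["frame"][:,:,::-1]; cv2.imwrite("pics/s7.png",cv2.resize(f[90:310,150:440],None,fx=2.6,fy=2.6,interpolation=cv2.INTER_CUBIC))
E
```

```text
28.35 [ 0.4992 -0.2505  0.3117] jawyaw -1.4727 [-0.6 -1.4  0. ] 0.08580923059196734
```

View pics/w7.png

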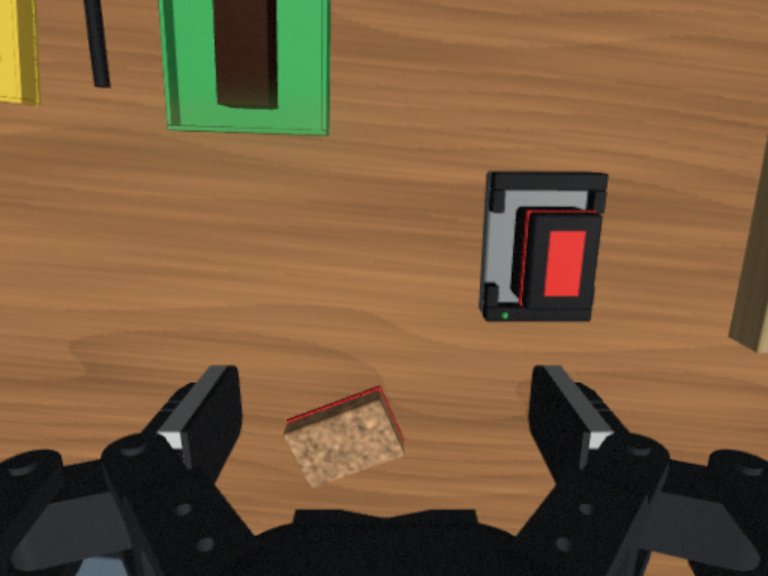

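View pics/s7.png

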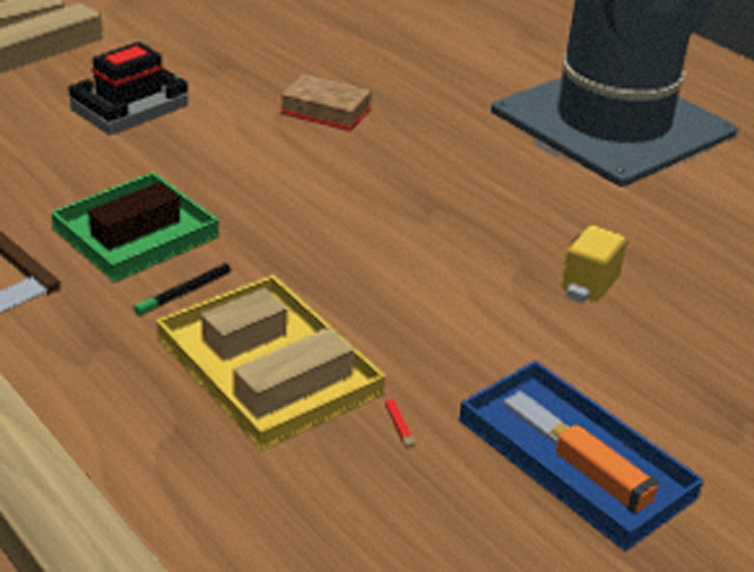

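```bash
python3 - <<'E'
from h import *
s,sn=pickle.load(open("w7.pkl","rb"))
f=lambda p,z: cast(sn,np.array(p)/1.5,z,s)
r=[rect(f(p,.075)) for p in ([(532,213),(602,213),(592,308),(526,306)],[(550,231),(586,231),(579,297),(544,297)])]
y=.097; M=np.array([[np.cos(y),np.sin(y)],[-np.sin(y),np.cos(y)]])
for q in r: print(q, "in charger", M@(q[0]-[.4998,-.3847]))
E
```

```text
(array([ 0.4996, -0.3862]), 74, 52, np.float64(0.112)) in charger [-0.00034433 -0.00147358]
(array([ 0.4976, -0.3881]), 51, 27, np.float64(0.099)) in charger [-0.00251894 -0.00317095]
```

The battery is within about 4 mm of the cradle's centre and its apparent size fits fully down. Everything is released and the arm is clear, so I'm handing in.

```bash
python3 -c "
from cell import job_done; print(job_done())"
```

```text
the job is handed in; nothing more can be done
None
```

The bench is clear and the job is handed in. The last reading before hand-in was 28.35 s, against the 136 s limit. The interface gives no verdict, so the results below rest on my own checks.

I put the chisel flat in the blue tray first. Then both pine offcuts went side by side into the yellow tray, the hardwood into the green tray, and the battery was lowered slowly into its cradle until contact, then released.

- **Scene view:** the final picture shows every piece lying flat in its own tray, none stacked, and the battery upright inside the cradle rim.
- **Battery fit:** the wrist view puts it about 0.5–3 mm from the cradle's middle lengthwise and 1.5–3 mm across, with yaw within about 0.02 rad. Its apparent size fits the fully seated height.
- **Robot:** the gripper is open and the arm is clear at 0.31 m height.
- **Not measured:** I judged the final poses of the chisel and offcuts from the pictures and the release positions.

No check failed. The only disagreement was in the early fixed-camera estimates, which put the trays up to about 20 mm from the wrist-camera values; I used the wrist values.

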